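# Clip a primed panel to the spraying easel

### The arm

A 6-joint arm with a two-finger parallel gripper is mounted at the origin on a cart in front of the work surface, level with it; the furniture and walls round the work are solid. World frame = base frame: x ahead of the robot, y to its left, z up, the work surface at z = 0. Lengths are in m, angles in rad, forces in N, time in s.
With the tool pointing down it reaches from about 0.3 to 0.875 m from the base axis. Payload 6.4 kg.
Tool frame: the origin (TCP) lies at the very end of the fingers, on their centre line; the grasp point (between the pads) lies 19 mm behind it; z points along the fingers, y is the line along which they close (so a half turn about z gives the same grasp; the last joint's range is limited). The gripper opens to 88 mm and grips with 3 to 60 N. Pads are 18 mm wide; open, the fingers measure 123 mm over their backs; the gripper's body (75 mm by 187 mm) begins 45 mm behind the grasp point.
Start: joints at [-1.396, 0.181, 1.607, -0, 1.354, -0.206], TCP at [0.214, -0.534, 0.239] pointing down, gripper open.
Joint ranges: [-2.99, 2.99], [-0.89, 2.07], [0.3, 2.58], [-1.14, 4.28], [0, 2.63], [-3.12, 3.12]. Speed limits (rad/s): [2.57, 2.57, 3.01, 3.14, 3.14, 3.14].

### API

Orientations are given as a unit quaternion [w, x, y, z].
In Python, from workcell import * gives the robot as it stands. The module is installed in compiled form; this text tells all that it offers.
- The arm moves only by the tool arm_command, never from a script. Its arguments are lists of equal length, an entry for each row: "claw": the opening, from -1 (shut) to 1 (fully open); "delta_pos": the shift along the world's x, y, z in m, a list of three; "twist": the turn about the world's z in rad. In form: {"claw": [claw, ...], "delta_pos": [[tx, ty, tz], ...], "twist": [twist, ...]}. A call has 1 to 8 rows; each row is the pose to reach, as a shift and turn from the pose commanded when the call began; what a row does not reach only later rows make up. A row lasts 1/10 s, in which the tool goes at most 50 mm and 8.59 degrees, less where a joint would pass 70% of its speed; a pose out of reach is approached as far as the arm can. A call with a gripper value outside its range is refused whole. The fingers move at their own pace and stop on an object; "force" is the grip in N (left out, the last holds). Time passes only in rows, so rows that repeat a pose let the fingers close. It gives the time, the measured TCP pose, the force, the opening and the grip force at its end, in the units of the state.
- sense(): the state, without advancing time (a new reading comes with each control period).
- grab_frame(name): name is "scene" or "side" or "wrist"; returns a dict with "image" (400x640x3 uint8, red, green, blue), "intrinsics" (3x3 intrinsics, pixels), "R" (3x3) and "t" (3): a world point X has camera coordinates R X + t; the wrist camera has in their place "hand_eye" (4x4, takes a point from camera to tool coordinates, whose origin is the TCP and whose axes are the flange's). Camera axes: x right, y down, z forward; pixel columns grow to the right and rows downward; lengths in m; the calibration is good to about 2 mm. The wrist camera is an equidistant fisheye: a pixel r from the principal point sees the ray r / f radians off the axis. A picture is of the moment at which its call begins: read the wrist's pose just before it. There is no depth.
- close_job(): hands the job in; it is judged then, once.
The state is a dict: "clock": time; "q": joint angles; "joint_velocities": joint speeds; "tau": joint torques, N m; "eef_pos": TCP position; "tool_rot": TCP orientation; "contact_force": force on the tool from outside, world axes, zero at the start; "ft_torque": the same for the moment, N m; "opening": finger opening in m; "finger_force": force on a finger pad.
Only numpy, scipy, OpenCV 4.12 (cv2) and the standard library are available. Lean on these libraries where they do the work, as an engineer would, in place of code of your own. Each camera call takes 0.05 s, during which the arm holds its last target. There are 200 camera calls.

### The job

Get the white-primed plywood panel ready for spraying: take it from the slotted rack and stand it on the little table easel, down in the ledge and flat against the easel's board, centred, white face to the front. Then take the orange spring clamp off its storage rail and clip it over the top edge of panel and board together, on the wood beside the hand cut-out (either side), square on and with both pads well down, and let go. Leave the glass jar, the sanding block and the green can cap where they are.

Things in the scene. Friction and masses are not known exactly. Their poses are not given: they have to be found in the camera images.
- easel: wooden table easel, fixed to the bench, 240 x 200 mm on plan, 180 mm high; origin on the bench below the front of its board's foot; x points to its back, its front faces the robot more or less
- easel_board: the easel's leaning board (27 deg back), 170 wide, 12 thick, 150 high, and its ledge (200 wide). Origin: mid ledge top at the board's front face; z up along the board, x back through it (x 0 to 12), y along the ledge. Lip at x -22 to -14, 9 high: the panel's foot goes in the 14 mm gap. Cut-out open at the top, y -30 to 30, z 105 up: finger room behind the panel. Rear leg at y 0, below z 85
- rack: light wooden rack, fixed, 150 x 190 mm; two slots along its y, 9.5 wide, 30 deep, floors 12 mm above the bench; the front slot (x = -40 mm) holds the primed panel, the rear one (x = +40) a smaller green panel, 130 mm wide, top at 112 mm, which is fixed
- panel: plywood panel, 180 wide (y) x 150 high (z) x 8 mm thick (x), white-primed on its -x face, bare wood on the other, 0.13 kg; stands upright in the rack. Origin: middle of its lower edge, z up in the panel, x through its thickness towards the bare back
- panel_face (a point): middle of the panel's white face
- panel_top (a point): middle of the panel's top edge
- rail: storage rail, fixed: upright wooden strip 12 mm thick and 232 mm long (along y) on two end feet, top edge 85 mm above the bench; a grey spare clamp is fixed at y = -78 mm
- clamp: orange sprung clamp, peg kind, 110 long, 24 wide (y). Origin: pivot pin, 22 mm above the rail's top at the start; z to the handles, y along the pin, x the way jaws spread. Pads 36 to 50 mm below the pivot; wood may enter up to 18 mm below it. Grips 22 to 63 mm above it, 57 mm over their ends at the start; squeezed to the stop (about 12 N) 25 mm, pads then 33 mm apart. 0.07 kg
- clamp_a (a joint): swing of the -x half of the clamp about its pin, rad; 0 = pads 12 mm apart (on the rail), -0.108 = shut, 0.26 = at the stop; 0.09 on 20 mm of wood
- clamp_b (a joint): the same for the +x half
- jar: glass jar, 61 mm wide, 82 mm high, upright, origin under its centre; a bystander
- block: brown sanding block, 60 x 100 x 28 mm, origin under its centre; a bystander
- green_cap: green can cap, 60 mm wide, 29 mm high, origin under its centre; a bystander
Mind the look-alikes: they are no part of the job. There is more than one size of the panel; the job needs the larger.

How it is judged:
By the outcome, as a careful person would: the job done as asked, in the order asked, and still so for the second after the job is handed in, with the robot touching nothing.
It also fails if it takes over 54 s, if anything falls off the work surface, if the arm or the gripper's body presses on something with over 40 N, if the wrist force passes 120 N, or if a joint passes its speed limit or range.

## Working session

There is one attempt and no reset: what is moved stays moved. The work goes in short steps, Python scripts to look and compute and a tool call to move; the robot and the scene stay as the last step left them, time stands still between calls to the robot, and variables do not carry over. Pictures are saved under pics/ and viewed, at most 10 in all, crops included, and the job is handed in when it is done.

Besides the shell and the picture viewer there is one more tool, called after ">>>" by a JSON object that holds its "fn" and its "kwargs", one argument or row to a line. arm_command: Moves the arm, as the interface text tells. Its arguments: {"type":"object","properties":{"claw":{"type":"array","items":{"type":"number"}},"delta_pos":{"type":"array","items":{"type":"array","items":{"type":"number"}}},"twist":{"type":"array","items":{"type":"number"}},"force":{"type":"number"}},"required":["claw","delta_pos","twist"]}

```bash
mkdir -p pics
python3 - <<'E'
from workcell import *
import cv2,numpy as np
s=sense();print(s)
ims=[]
for n in("scene","side","wrist"):
    f=grab_frame(n);cv2.imwrite(f"pics/{n}0.png",f["image"][:,:,::-1])
    np.savez(f"{n}0.npz",**f)
    print(n,f["intrinsics"].tolist(),{k:f[k].tolist() if hasattr(f[k],'tolist') else f[k] for k in f if k in("R","t","hand_eye")})
E
```

```text
{'clock': 0.0, 'q': array([-1.39629928e+00,  1.81521928e-01,  1.60801634e+00, -2.13208876e-05,
        1.35380146e+00, -2.06263595e-01]), 'joint_velocities': array([-0.00194804,  0.0007185 ,  0.00021982, -0.00104206, -0.00030959,
       -0.00023972]), 'tau': array([ 1.24532740e-03, -4.33868122e+01, -3.41847146e+01,  7.03838118e-02,
        3.83387203e-02, -1.21057874e-04]), 'eef_pos': array([ 0.21361836, -0.53326029,  0.23781687]), 'tool_rot': array([-8.73589850e-04,  9.81931526e-01,  1.89234550e-01,  3.46688409e-06]), 'contact_force': array([ 0.31042003, -0.6613464 , -0.20176821]), 'ft_torque': array([ 5.57182490e-05, -2.51883959e-02,  6.68190898e-02]), 'finger_force': 0.0, 'opening': 0.08845278831985072}
scene [[519.3623086119651, 0.0, 321.79928372210753], [0.0, 519.3623086119651, 200.48390791141978], [0.0, 0.0, 1.0]] {'R': [[0.8795164034104227, -0.47585294041748477, 0.003856841716782738], [-0.26424334742152344, -0.49510793064792674, -0.8276736013387135], [0.39576046982418883, 0.7269333642814597, -0.5611965203197326]], 't': [-0.5271210683893371, 0.22588010097380445, 1.8505215058293798]}
side [[481.91767170585024, 0.0, 322.93798459434345], [0.0, 481.91767170585024, 200.84631372716208], [0.0, 0.0, 1.0]] {'R': [[-0.9473236317063118, -0.319898027168861, -0.015594519044680741], [-0.1865588554417722, 0.5907301095627214, -0.7850055611983083], [0.2603338822877656, -0.7407450235198922, -0.6192924025559285]], 't': [0.5392469487232008, 0.2661842220703256, 1.203103860559208]}
wrist [[309.70691628693146, 0.0, 315.90372054096514], [0.0, 309.70691628693146, 201.41791014948222], [0.0, 0.0, 1.0]] {'hand_eye': [[-0.0010257952096271064, -0.9595973035801629, -0.2813751280868089, 0.07211467397384208], [0.9999993584448302, -0.0008491574824517372, -0.0007496942692896282, 0.0005737347065535303], [0.000480472803929153, -0.2813757166019311, 0.95959755900723, -0.14538398788149953], [0.0, 0.0, 0.0, 1.0]]}
```

View pics/scene0.png

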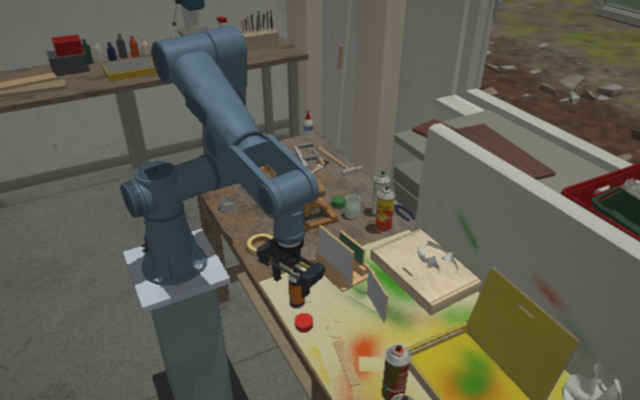

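View pics/side0.png

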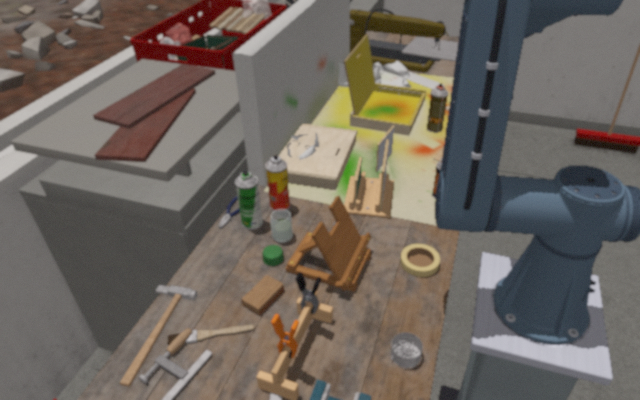

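Scene: the arm hides part of the bench. White panel is at about (335,255) with green behind at (352,247), and another whitish panel at (377,295). Side: easel at (335,255), orange clamp at (285,335) on the rail, dark spare at (308,295), cap at (272,255), jar at (281,225), block at (263,293), rack at (370,185).

Run:
```python
import cv2,numpy as np
a=cv2.imread('pics/scene0.png')[200:330,290:420];b=cv2.imread('pics/side0.png')[120:220,330:463]
a=cv2.resize(a,(400,400),interpolation=cv2.INTER_CUBIC);b=cv2.resize(b,(400,300),interpolation=cv2.INTER_CUBIC)
c=cv2.imread('pics/side0.png')[190:390,240:440];c=cv2.resize(c,(400,400),interpolation=cv2.INTER_CUBIC)
im=np.zeros((600,800,3),np.uint8);im[:400,:400]=a;im[:400,400:]=c
w=cv2.imread('pics/wrist0.png');im[400:,:320]=cv2.resize(w,(320,200));im[400:,400:667]=cv2.resize(b,(267,200))
cv2.imwrite('pics/c1.png',im)
```

```text
(no output)
```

View pics/c1.png

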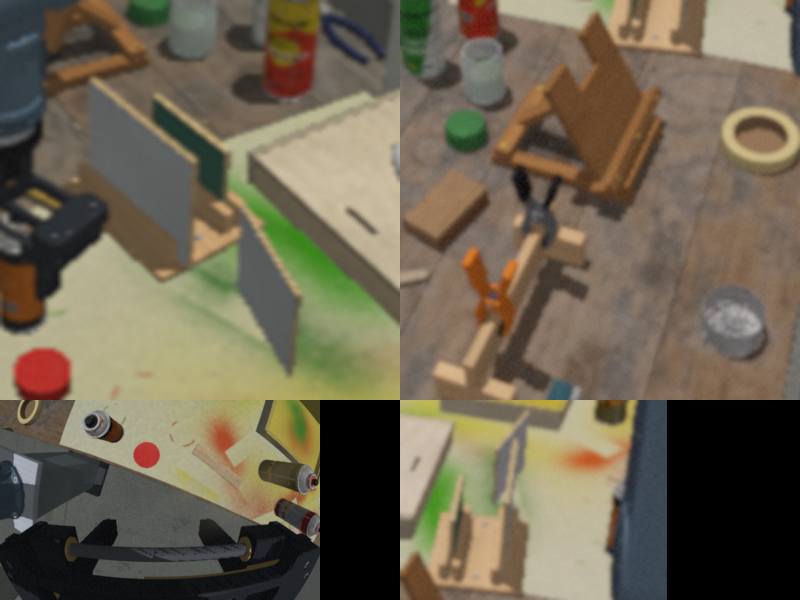

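```bash
cat > h.py <<'E'
import cv2,numpy as np
from scipy.spatial.transform import Rotation as Ro
from scipy.optimize import least_squares
def load(n):
    return dict(np.load(n+'.npz'))
def Rt(f):
    if 'R' in f: return f['R'],f['t']
    T=np.eye(4);q=f['quat'];T[:3,:3]=Ro.from_quat([q[1],q[2],q[3],q[0]]).as_matrix();T[:3,3]=f['pos']
    M=np.linalg.inv(T@f['hand_eye']);return M[:3,:3],M[:3,3]
def proj(f,X):
    R,t=Rt(f);c=np.atleast_2d(X)@R.T+t;K=f['intrinsics']
    if 'R' in f: p=c[:,:2]/c[:,2:]
    else:
        r=np.linalg.norm(c[:,:2],axis=1,keepdims=True);p=c[:,:2]/r*np.arctan2(r,c[:,2:])
    return p*K[0,0]+K[:2,2]
def back(f,px,z):
    R,t=Rt(f);K=f['intrinsics'];p=(np.atleast_2d(px)-K[:2,2])/K[0,0]
    if 'R' in f: d=np.c_[p,np.ones(len(p))]
    else:
        r=np.linalg.norm(p,axis=1,keepdims=True);d=np.c_[p/r*np.sin(r),np.cos(r)]
    d=d@R;c=-R.T@t;return c+d*((z-c[2])/d[:,2:])
def snap(n,tag):
    from workcell import sense,grab_frame
    s=sense();f=grab_frame(n)
    if n=='wrist': f['pos']=s['eef_pos'];f['quat']=s['tool_rot']
    np.savez(tag+'.npz',**f);cv2.imwrite(f'pics/{tag}.png',f['image'][:,:,::-1]);return f
def fit(obs,x0,w=1):
    "obs: list of (frame, local pts, pixels); pose x,y,yaw (z known in local pts)"
    def res(p):
        c,s=np.cos(p[2]),np.sin(p[2]);o=[]
        for f,L,P in obs:
            L=np.array(L,float);W=np.c_[p[0]+c*L[:,0]-s*L[:,1],p[1]+s*L[:,0]+c*L[:,1],L[:,2]];o.append((proj(f,W)-P).ravel())
        return np.concatenate(o)
    r=least_squares(res,x0,loss='soft_l1');return r.x,res(r.x).reshape(-1,2).round(1)
E
python3 - <<'E'
from h import *
S=load('scene0');D=load('side0')
print('panel top TL,TR',back(S,[[319.2,226],[352.7,251.3]],.162))
print('decoy top',back(S,[[368,270],[387,297]],.13))
print('decoy foot',back(S,[[385,321]],.0))
print('clamp pivot',back(D,[[286,336]],.107))
print('spare',back(D,[[309,300]],.107))
print('board top',back(D,[[338,198],[317,230]],.18))
print('cap',back(D,[[273,248]],.029),'jar',back(D,[[281,212]],.082),'block',back(D,[[264,290]],.028))
E
```

```text
panel top TL,TR [[ 0.46076783 -0.2361729   0.162     ]
 [ 0.49175263 -0.40505023  0.162     ]]
decoy top [[ 0.50768415 -0.47380931  0.13      ]
 [ 0.49298469 -0.60072851  0.13      ]]
decoy foot [[ 0.51079985 -0.58062204  0.        ]]
clamp pivot [[0.53366924 0.34461071 0.107     ]]
spare [[0.52063146 0.23781503 0.107     ]]
board top [[ 0.54216762 -0.05289986  0.18      ]
 [ 0.55332384  0.08354592  0.18      ]]
cap [[0.70460486 0.03308294 0.029     ]] jar [[ 0.71575133 -0.06136409  0.082     ]] block [[0.66595503 0.18065214 0.028     ]]
```

>>> {"fn": "arm_command", "kwargs": {
  "claw": [1,1,1,1,1,1,1,1],
  "delta_pos": [
    [0.03,0.03,0.04],
    [0.06,0.06,0.07],
    [0.1,0.09,0.09],
    [0.13,0.13,0.1],
    [0.16,0.17,0.1],
    [0.2,0.21,0.1],
    [0.236,0.213,0.1],
    [0.236,0.213,0.1]
  ],
  "twist": [0.15,0.3,0.45,0.6,0.75,0.9,1.05,1.19]
}}

```text
clock: 0.95
eef_pos: [0.4535, -0.3175, 0.3385]
tool_rot: [0.0, 0.703, 0.711, 0.001]
contact_force: [-0.7, -0.2, -0.3]
opening: 0.0885
finger_force: 0.0
```

>>> {"fn": "arm_command", "kwargs": {
  "claw": [1,1,1,1],
  "delta_pos": [
    [0,0,0],
    [0,0,0],
    [0,0,0],
    [0,0,0]
  ],
  "twist": [0.15,0.18,0.18,0.18]
}}

```text
clock: 1.35
eef_pos: [0.4494, -0.321, 0.3386]
tool_rot: [-0.0, 0.642, 0.767, 0.0]
contact_force: [0.6, 0.7, 0.2]
opening: 0.0882
finger_force: 0.0
```

Run:
```python
from h import *
w=snap('wrist','w1');print(w['pos'],w['quat'])
b=snap('side','d1')
im=np.zeros((600,800,3),np.uint8);im[:500]=cv2.resize(w['image'],(800,500))[:,:,::-1]
cv2.imwrite('pics/c2.png',im[:500])
```

```text
[ 0.44940184 -0.32103891  0.33860189] [-9.87698219e-05  6.42057229e-01  7.66656706e-01  8.94253038e-06]
```

View pics/c2.png

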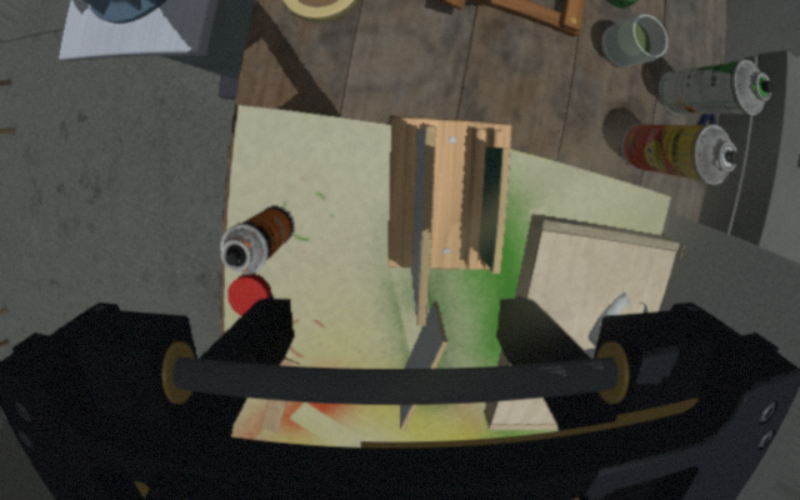

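Wrist view: rack with the panel's edge running (428,128)-(422,325) in the 800-wide picture, green one at (493,205), smaller loose decoy at (425,350), jar at (635,40).

Run:
```python
from h import *
s=snap('scene','s1')
w=cv2.imread('pics/w1.png')[85:270,300:420];a=cv2.imread('pics/s1.png')[120:270,230:420];d=cv2.imread('pics/d1.png')[190:390,240:380]
im=np.zeros((600,800,3),np.uint8)
r=cv2.resize(w,None,fx=3.2,fy=3.2,interpolation=cv2.INTER_CUBIC);im[:592,:384]=r
r=cv2.resize(a,None,fx=2,fy=2,interpolation=cv2.INTER_CUBIC);im[:300,400:780]=r
r=cv2.resize(d,None,fx=1.5,fy=1.5,interpolation=cv2.INTER_CUBIC);im[300:600,400:610]=r
cv2.imwrite('pics/c3.png',im)
```

```text
(no output)
```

View pics/c3.png

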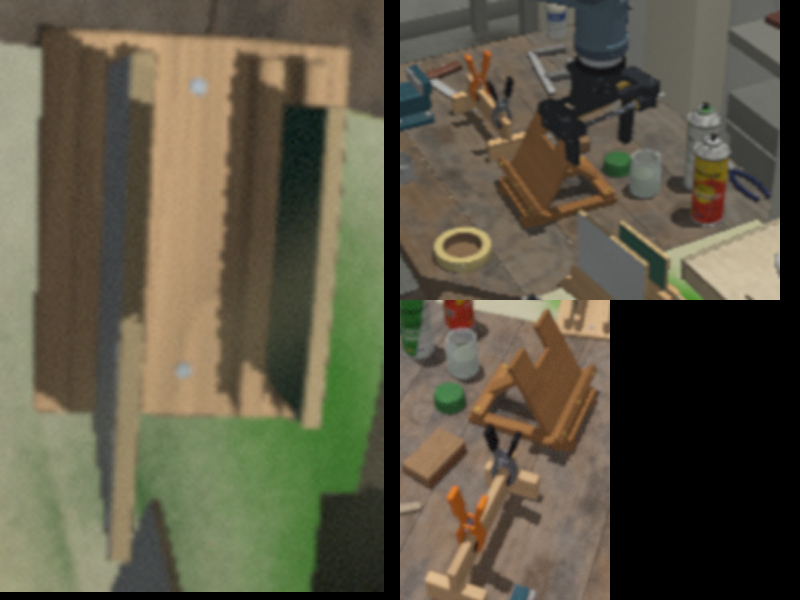

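Run:
```python
from h import *
W=load('w1')
c=lambda p:[300+p[0]/3.2,85+p[1]/3.2]
P=back(W,[c((142,53)),c((119,562)),c((131,53)),c((154,53)),c((108,562)),c((131,562))],.162);print(P.round(4))
d=P[0]-P[1];print(np.linalg.norm(d),np.arctan2(-d[0],d[1]),(P[0]+P[1])/2)
q=W['quat'];print('a',2*np.arctan2(q[2],q[1]))
S=load('s1');print(back(S,[[319.2,226],[352.7,251.3]],.162))
```

```text
[[ 0.4631 -0.233   0.162 ]
 [ 0.4899 -0.4095  0.162 ]
 [ 0.4596 -0.2337  0.162 ]
 [ 0.4669 -0.2322  0.162 ]
 [ 0.4859 -0.4102  0.162 ]
 [ 0.4942 -0.4088  0.162 ]]
0.1785701299724287 0.15074590929259707 [ 0.47646477 -0.32127204  0.162     ]
a 1.7472353710291575
[[ 0.46076783 -0.2361729   0.162     ]
 [ 0.49175263 -0.40505023  0.162     ]]
```

>>> {"fn": "arm_command", "kwargs": {
  "claw": [1,1,1,1,1,1,1,1],
  "delta_pos": [
    [0.027,0,-0.03],
    [0.027,0,-0.06],
    [0.027,0,-0.1],
    [0.027,0,-0.14],
    [0.027,0,-0.175],
    [0.027,0,-0.2],
    [0.027,0,-0.211],
    [0.027,0,-0.211]
  ],
  "twist": [-0.025,-0.025,-0.025,-0.025,-0.025,-0.025,-0.025,-0.025],
  "force": 20
}}

```text
clock: 2.3
eef_pos: [0.4759, -0.3203, 0.1263]
tool_rot: [-0.001, 0.651, 0.759, 0.0]
contact_force: [0.2, -0.5, 0.6]
opening: 0.0883
finger_force: 0.0
```

>>> {"fn": "arm_command", "kwargs": {
  "claw": [-0.4,-0.6,-0.9,-0.9,-0.9,-0.9,-0.9,-0.9],
  "delta_pos": [
    [0,0,0],
    [0,0,0],
    [0,0,0],
    [0,0,0],
    [0,0,0],
    [0,0,0],
    [0,0,0],
    [0,0,0]
  ],
  "twist": [0,0,0,0,0,0,0,0]
}}

```text
clock: 3.1
eef_pos: [0.4767, -0.3208, 0.1277]
tool_rot: [-0.0, 0.65, 0.76, 0.0]
contact_force: [0.0, -0.3, -0.4]
opening: 0.0262
finger_force: 0.0
```

>>> {"fn": "arm_command", "kwargs": {
  "claw": [-0.9,-0.9,-0.9,-0.9,-0.9,-0.9],
  "delta_pos": [
    [0,0,0],
    [0,0,0],
    [0,0,0],
    [0,0,0],
    [0,0,0],
    [0,0,0]
  ],
  "twist": [0,0,0,0,0,0]
}}

```text
clock: 3.7
eef_pos: [0.4767, -0.3208, 0.1277]
tool_rot: [-0.0, 0.65, 0.76, -0.0]
contact_force: [0.6, 0.7, -0.4]
opening: 0.0078
finger_force: 20.0
```

>>> {"fn": "arm_command", "kwargs": {
  "claw": [-0.9,-0.9,-0.9,-0.9,-0.9,-0.9,-0.9,-0.9],
  "delta_pos": [
    [0,0,0.02],
    [0,0,0.05],
    [0,0,0.09],
    [0,0,0.13],
    [0,0,0.17],
    [0,0,0.21],
    [-0.01,0.03,0.23],
    [-0.02,0.07,0.23]
  ],
  "twist": [0,0,0,0,0,0,0,0]
}}

```text
clock: 4.5
eef_pos: [0.4574, -0.2521, 0.3613]
tool_rot: [0.003, 0.651, 0.759, -0.0]
contact_force: [0.4, 0.8, -2.7]
opening: 0.0077
finger_force: 20.0
```

>>> {"fn": "arm_command", "kwargs": {
  "claw": [-0.9,-0.9,-0.9,-0.9,-0.9,-0.9],
  "delta_pos": [
    [-0.02,0.04,0],
    [-0.03,0.08,0],
    [-0.03,0.12,0],
    [-0.03,0.15,0],
    [-0.03,0.15,0],
    [-0.03,0.15,0]
  ],
  "twist": [0,0,0,0,0,0]
}}

```text
clock: 5.1
eef_pos: [0.4267, -0.1005, 0.3577]
tool_rot: [0.0, 0.65, 0.76, -0.0]
contact_force: [1.5, 0.2, -1.1]
opening: 0.008
finger_force: 20.0
```

Run:
```python
from h import *
w=snap('wrist','w2');print(w['pos'],w['quat']);snap('side','d2');snap('scene','s2')
w=cv2.imread('pics/w2.png')[0:240,180:500];d=cv2.imread('pics/d2.png')[190:320,280:390];s=cv2.imread('pics/s2.png')[120:240,270:350]
im=np.zeros((600,800,3),np.uint8)
cat=lambda a,f:cv2.resize(a,None,fx=f,fy=f,interpolation=cv2.INTER_CUBIC)
im[:360,:480]=cat(w,1.5)
r=cat(d,2.8);im[:r.shape[0],484:484+r.shape[1]]=r
r=cat(s,2);im[360:600,:160]=r
cv2.imwrite('pics/c4.png',im)
```

```text
[ 0.42667305 -0.10047613  0.35773234] [ 2.40732950e-04  6.49570449e-01  7.60301353e-01 -1.62889509e-04]
```

View pics/c4.png

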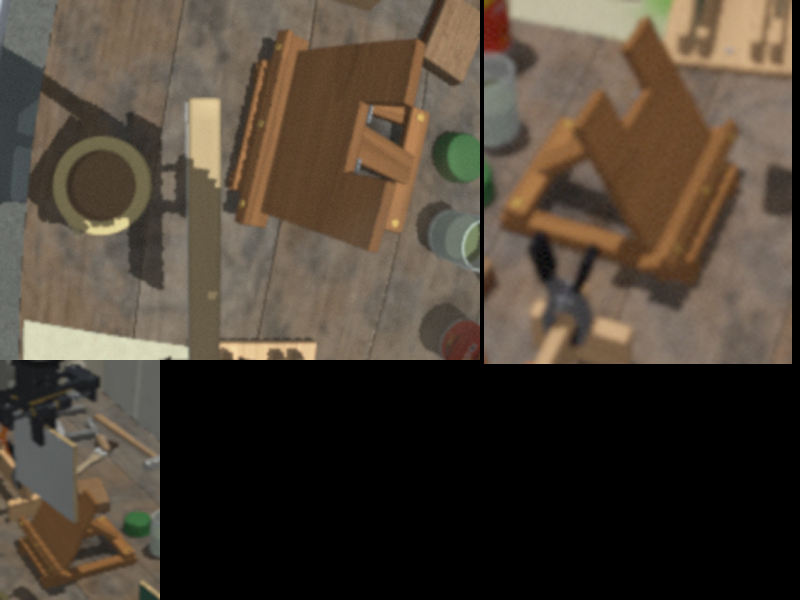

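```bash
cat > e.py <<'E'
from h import *
A=np.radians(27);ca,sa=np.cos(A),np.sin(A)
def b2w(p,B):
    "p=(x,y,yaw,h0) board pts -> world"
    B=np.atleast_2d(np.array(B,float));X=B[:,0]*ca+B[:,2]*sa;Z=p[3]+B[:,2]*ca-B[:,0]*sa;Y=B[:,1]
    c,s=np.cos(p[2]),np.sin(p[2]);return np.c_[p[0]+c*X-s*Y,p[1]+s*X+c*Y,Z]
def draw(f,im,p,off,sc,col):
    L=[]
    for x in (0,.012):
        L+=[[(x,-.085,0),(x,-.085,.15),(x,-.03,.15),(x,-.03,.105),(x,.03,.105),(x,.03,.15),(x,.085,.15),(x,.085,0),(x,-.085,0)]]
    for y in(-.1,.1): L+=[[(-.022,y,0),(-.022,y,.009),(-.014,y,.009),(-.014,y,0),(0,y,0)]]
    for x in(-.022,-.014): L+=[[(x,-.1,.009),(x,.1,.009)]]
    for l in L:
        q=((proj(f,b2w(p,l))+.5-np.array(off))*sc*8).astype(np.int32);cv2.polylines(im,[q],False,col,1,cv2.LINE_AA,3)
E
python3 - <<'E'
from e import *
W=load('w2');D=load('d2');k=.001
L=np.array([(0,85,150),(0,-85,150),(0,85,0),(0,-85,0)])*k
P=np.array([[461.3,26.7],[430,166.7],[380,33.3],[355.3,142]])
r=least_squares(lambda p:(proj(W,b2w(p,L))-P).ravel(),[.5,.02,.1,.046]);p=r.x;print(p,r.fun.round(1));np.save('p.npy',p)
im=np.zeros((600,800,3),np.uint8)
w=cv2.resize(cv2.imread('pics/w2.png')[8:174,330:472],None,fx=3.6,fy=3.6,interpolation=cv2.INTER_CUBIC)[:600,:500]
d=cv2.resize(cv2.imread('pics/d2.png')[190:300,280:375],None,fx=3,fy=3,interpolation=cv2.INTER_CUBIC)
d0=d.copy()
draw(D,d,p,(280,190),3,(255,255,0))
w0=w.copy();draw(W,w,p,(330,8),3.6,(255,255,0))
im[:w.shape[0],:w.shape[1]]=w;im[:300,514:799]=d[:300];im[300:600,514:799]=d0[:300]
cv2.imwrite('pics/c5.png',im)
E
```

```text
[ 0.48605819  0.02325579 -0.05768392  0.04267091] [-0.4 -1.  -0.8  0.9  0.7  0.5  0.9 -0.5]
```

View pics/c5.png

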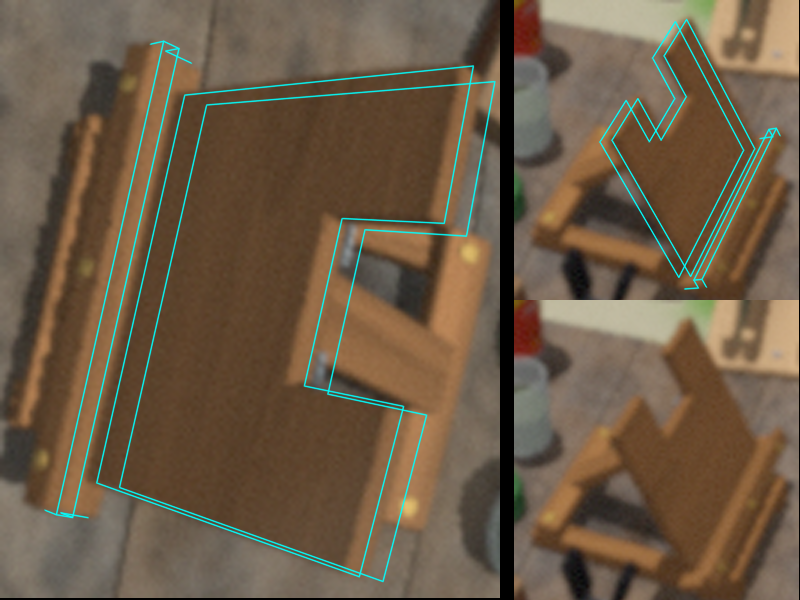

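Wrist close crop: board front top corners at about (440,72) and (345,570), cut-out foot (325,215)-(288,385), so the first fit sat one edge too far back. Refit.

Run:
```python
from e import *
W=load('w2');D=load('d2');k=.001
L=np.array([(0,30,105),(0,-30,105),(0,-30,150),(0,30,150),(0,-85,150),(0,85,150),(12,85,150)])*k
C=np.array([(325,215),(288,385),(383,418),(430,230),(345,570),(440,72),(472,67)])
P=C/3.6+[330,8]-.4
L2=np.array([(12,-85,150),(12,85,150)])*k
for fr in (0,1):
    f=lambda p:(proj(W,b2w([*p[:3],p[3] if fr else .046],L))-P).ravel()
    r=least_squares(f,[.5,.02,.1,.046],loss='soft_l1');p=r.x.copy();p[3]=p[3] if fr else .046;print(p,r.fun.reshape(-1,2).round(1).tolist())
np.save('p.npy',p)
im=np.zeros((600,800,3),np.uint8)
w=cv2.resize(cv2.imread('pics/w2.png')[8:174,330:472],None,fx=3.6,fy=3.6,interpolation=cv2.INTER_CUBIC)[:600,:500]
d=cv2.resize(cv2.imread('pics/d2.png')[190:300,280:375],None,fx=3,fy=3,interpolation=cv2.INTER_CUBIC)
draw(D,d,p,(280,190),3,(255,255,0));draw(W,w,p,(330,8),3.6,(255,255,0))
im[:w.shape[0],:w.shape[1]]=w;im[:300,514:799]=d[:300]
s=cv2.resize(cv2.imread('pics/s1.png')[170:235,270:345],None,fx=3.8,fy=3.8,interpolation=cv2.INTER_CUBIC);draw(load('s1'),s,p,(270,170),3.8,(255,255,0))
im[310:310+s.shape[0],514:799]=s[:,:285]
cv2.imwrite('pics/c6.png',im)
```

```text
[ 0.47863927  0.01991707 -0.03538469  0.046     ] [[-1.0, 0.6], [-0.3, 0.8], [1.0, -3.0], [-1.7, -2.8], [0.0, 3.0], [2.9, -3.7], [0.3, 1.9]]
[ 0.48316021  0.02159452 -0.04151364  0.03381908] [[-0.4, 1.7], [0.3, 0.3], [0.6, -3.7], [-2.1, -1.5], [-0.1, 0.6], [2.6, -0.8], [-0.3, 4.6]]
```

View pics/c6.png

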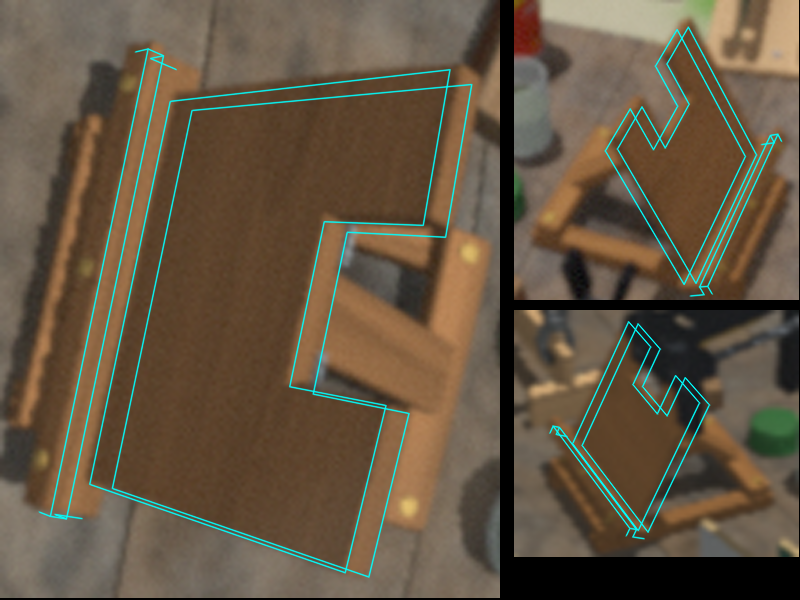

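Run:
```python
from e import *
W=load('w2');D=load('d2');k=.001
L=np.array([(0,30,105),(0,-30,105),(0,-30,150),(0,30,150),(0,-85,150),(0,85,150),(12,85,150)])*k
P=np.array([(325,215),(288,385),(383,418),(430,230),(345,570),(440,72),(472,67)])/3.6+[330,8]-.4
L2=np.array([(0,-30,105),(12,85,150),(0,30,150),(0,-85,150)])*k
P2=(np.array([(690,388),(610,430),(642,398),(690,320)])-[514,300])/3+[280,190]-.4
for h in (None,.04,.043,.046,.049):
    H=lambda p:[*p[:3],p[3] if h is None else h]
    f=lambda p:np.r_[(proj(W,b2w(H(p),L))-P).ravel(),(proj(D,b2w(H(p),L2))-P2).ravel()]
    r=least_squares(f,[.5,.02,.1,.046],loss='soft_l1');p=H(r.x);print(np.round(p,4),r.cost.round(2),r.fun.reshape(-1,2).round(1).tolist())
```

```text
[ 0.4802  0.0201 -0.037   0.0426] 19.51 [[-0.7, 1.1], [-0.0, 0.9], [1.0, -2.9], [-1.6, -2.1], [0.1, 2.6], [3.0, -2.6], [0.3, 3.0], [0.6, 2.6], [-0.4, 4.1], [1.0, 0.0], [0.3, -0.5]]
[ 0.4811  0.02   -0.0381  0.04  ] 20.19 [[-0.6, 1.7], [0.0, 1.2], [0.8, -2.7], [-1.8, -1.5], [-0.0, 2.5], [2.8, -1.6], [0.1, 3.9], [0.3, 3.2], [-0.8, 4.7], [0.7, 0.7], [0.0, 0.1]]
[ 0.48    0.0201 -0.0368  0.043 ] 19.53 [[-0.7, 1.0], [-0.0, 0.9], [1.0, -3.0], [-1.6, -2.2], [0.2, 2.6], [3.0, -2.7], [0.3, 2.8], [0.7, 2.5], [-0.4, 4.0], [1.1, -0.1], [0.3, -0.6]]
[ 0.479   0.02   -0.0357  0.046 ] 20.55 [[-0.7, 0.6], [-0.0, 0.8], [1.3, -3.1], [-1.3, -2.8], [0.3, 3.0], [3.2, -3.6], [0.6, 2.0], [1.1, 1.7], [0.0, 3.1], [1.5, -0.9], [0.7, -1.5]]
[ 0.478   0.0197 -0.0356  0.049 ] 22.76 [[-0.7, 0.3], [-0.1, 0.9], [1.5, -2.9], [-1.1, -3.1], [0.4, 3.6], [3.5, -4.3], [1.0, 1.4], [1.4, 0.8], [0.4, 2.2], [1.9, -1.8], [1.1, -2.4]]
```

Run:
```python
from e import *
from scipy.optimize import minimize
from scipy.ndimage import map_coordinates
k=.001
fr=[(-85,0),(-85,150),(-30,150),(-30,105),(30,105),(30,150),(85,150),(85,0)]
def seg(x): return [((x,*a),(x,*b)) for a,b in zip(fr[:-1],fr[1:])]
def prep(n):
    g=cv2.GaussianBlur(cv2.imread(f'pics/{n}.png').astype(np.float32),(0,0),1.2)
    return load(n),[ (cv2.Sobel(g[:,:,c],cv2.CV_32F,1,0)/8,cv2.Sobel(g[:,:,c],cv2.CV_32F,0,1)/8) for c in range(3)]
V={'w2':(prep('w2'),seg(0)+[seg(12)[i] for i in(1,5)]),'d2':(prep('d2'),seg(0)[:6]),'s1':(prep('s1'),seg(0)[:3])}
def score(p,names):
    t=0
    for n in names:
        (f,G),S=V[n]
        for a,b in S:
            a=np.array(a)*k;b=np.array(b)*k;q=proj(f,b2w(p,a+np.linspace(.05,.95,25)[:,None]*(b-a)))
            d=q[-1]-q[0];m=np.array([-d[1],d[0]])/np.linalg.norm(d)
            v=sum(np.abs(map_coordinates(gx,q[:,::-1].T,order=1)*m[0]+map_coordinates(gy,q[:,::-1].T,order=1)*m[1]) for gx,gy in G)
            t+=np.minimum(v,30).mean()*np.linalg.norm(b-a)/.1
    return t
for names in(['w2'],['d2'],['w2','d2'],['w2','d2','s1']):
    best=min((minimize(lambda u:-score(np.array(u)*[.001,.001,.01,.001],names),x0,method='Nelder-Mead',options=dict(initial_simplex=[np.array(x0)+3*e for e in np.r_[np.zeros((1,4)),np.eye(4)]])) for x0 in ([480,20,-4,43],[478,22,-6,46],[484,18,-3,44],[482,22,-9,46])),key=lambda r:r.fun)
    print(names,best.x.round(2),best.fun.round(1))
```

```text
['w2'] [481.81  22.79  -6.42  39.89] -156.9
['d2'] [473.45  50.86  -4.84  67.61] -93.6
['w2', 'd2'] [481.8   22.83  -6.5   40.44] -247.7
['w2', 'd2', 's1'] [481.83  22.67  -6.32  40.39] -262.9
```

>>> {"fn": "arm_command", "kwargs": {
  "claw": [-0.9,-0.9,-0.9,-0.9,-0.9,-0.9,-0.9,-0.9],
  "delta_pos": [
    [0.01,0.03,0],
    [0.023,0.06,0],
    [0.037,0.09,0],
    [0.048,0.11,0],
    [0.053,0.122,0],
    [0.053,0.123,-0.02],
    [0.053,0.123,-0.06],
    [0.053,0.123,-0.1]
  ],
  "twist": [-0.05,-0.1,-0.15,-0.19,-0.22,-0.22,-0.22,-0.22]
}}

```text
clock: 6.05
eef_pos: [0.4805, 0.0212, 0.2569]
tool_rot: [0.001, 0.73, 0.683, 0.0]
contact_force: [0.2, 0.1, -1.5]
opening: 0.0081
finger_force: 20.0
```

>>> {"fn": "arm_command", "kwargs": {
  "claw": [-0.9,-0.9,-0.9,-0.9,-0.9],
  "delta_pos": [
    [0,0,-0.03],
    [0,0,-0.055],
    [0,0,-0.07],
    [0,0,-0.075],
    [0,0,-0.075]
  ],
  "twist": [0,0,0,0,0]
}}

```text
clock: 6.55
eef_pos: [0.4796, 0.0215, 0.182]
tool_rot: [-0.001, 0.73, 0.683, -0.001]
contact_force: [0.6, 0.1, -1.4]
opening: 0.0078
finger_force: 20.0
```

Run:
```python
from e import *
w=snap('wrist','w3');print(w['pos'],2*np.arctan2(w['quat'][2],w['quat'][1]));D=snap('side','d3');S=snap('scene','s3')
p=[.4818,.0228,-.064,.0404]
im=np.zeros((600,800,3),np.uint8)
d=cv2.resize(cv2.imread('pics/d3.png')[180:300,290:390],None,fx=4,fy=4,interpolation=cv2.INTER_CUBIC);d0=d.copy();draw(D,d,p,(290,180),4,(255,255,0))
s=cv2.resize(cv2.imread('pics/s3.png')[150:240,260:350],None,fx=4,fy=4,interpolation=cv2.INTER_CUBIC)
im[:480,:400]=d0;im[:360,410:770]=s;im[360:600,410:610]=cv2.resize(d,(200,240))
cv2.imwrite('pics/c7.png',im)
```

```text
[0.4795602  0.02149706 0.18203576] 1.5045474129349479
```

View pics/c7.png

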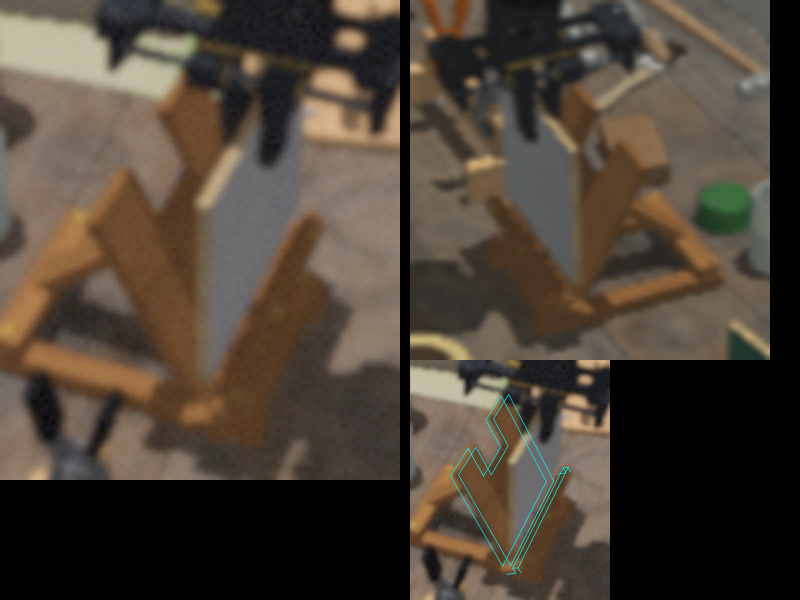

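>>> {"fn": "arm_command", "kwargs": {
  "claw": [-0.9,-0.9,-0.9,-0.9],
  "delta_pos": [
    [0,0.001,-0.004],
    [0,0.001,-0.008],
    [0,0.001,-0.01],
    [0,0.001,-0.01]
  ],
  "twist": [0,0,0,0]
}}

```text
clock: 7.1
eef_pos: [0.4794, 0.0233, 0.1723]
tool_rot: [-0.0, 0.73, 0.684, -0.0]
contact_force: [0.4, 0.1, -1.3]
opening: 0.0079
finger_force: 20.0
```

>>> {"fn": "arm_command", "kwargs": {
  "claw": [-0.9,-0.9,-0.9,-0.9],
  "delta_pos": [
    [0,0,-0.002],
    [0,0,-0.004],
    [0,0,-0.006],
    [0,0,-0.006]
  ],
  "twist": [0,0,0,0]
}}

```text
clock: 7.5
eef_pos: [0.4795, 0.0232, 0.1663]
tool_rot: [-0.0, 0.73, 0.684, -0.0]
contact_force: [-0.4, 0.0, -1.2]
opening: 0.0079
finger_force: 20.0
```

>>> {"fn": "arm_command", "kwargs": {
  "claw": [-0.9,-0.9],
  "delta_pos": [
    [0,0,-0.002],
    [0,0,-0.002]
  ],
  "twist": [0,0]
}}

```text
clock: 7.7
eef_pos: [0.4795, 0.0232, 0.1645]
tool_rot: [-0.0, 0.73, 0.684, -0.0]
contact_force: [-0.8, 0.2, -1.4]
opening: 0.0079
finger_force: 20.0
```

>>> {"fn": "arm_command", "kwargs": {
  "claw": [-0.9,-0.9],
  "delta_pos": [
    [0,0,-0.002],
    [0,0,-0.002]
  ],
  "twist": [0,0]
}}

```text
clock: 7.9
eef_pos: [0.4804, 0.0229, 0.1637]
tool_rot: [0.001, 0.73, 0.684, 0.0]
contact_force: [-1.7, -0.7, 5.6]
opening: 0.0077
finger_force: 20.1
```

>>> {"fn": "arm_command", "kwargs": {
  "claw": [-0.75,-0.64,-0.5,-0.36,-0.2,-0.09,-0.09,-0.09],
  "delta_pos": [
    [0,0,0.001],
    [0.003,0,0.001],
    [0.006,0,0.001],
    [0.009,-0.001,0.001],
    [0.013,-0.001,0.001],
    [0.016,-0.001,0.001],
    [0.016,-0.001,0.001],
    [0.018,-0.001,0.001]
  ],
  "twist": [0,0,0,0,0,0,0,0]
}}

```text
clock: 8.7
eef_pos: [0.4976, 0.0222, 0.1636]
tool_rot: [-0.0, 0.73, 0.684, -0.0]
contact_force: [-0.8, -0.7, 0.1]
opening: 0.0401
finger_force: 0.1
```

Run:
```python
from h import *
snap('side','d4');snap('scene','s4');w=snap('wrist','w4');print(w['pos'])
```

```text
[0.49786736 0.02217256 0.16369413]
```

>>> {"fn": "arm_command", "kwargs": {
  "claw": [-0.09,-0.09,-0.09,-0.09,-0.09,-0.09,-0.09,-0.09],
  "delta_pos": [
    [0.006,0,0],
    [0.013,-0.001,0],
    [0.02,-0.001,0],
    [0.027,-0.002,0],
    [0.034,-0.002,0],
    [0.041,-0.003,0],
    [0.047,-0.003,0],
    [0.047,-0.003,0]
  ],
  "twist": [0,0,0,0,0,0,0,0]
}}

```text
clock: 9.65
eef_pos: [0.5455, 0.0191, 0.1637]
tool_rot: [0.0, 0.73, 0.684, 0.0]
contact_force: [0.6, 0.6, 0.8]
opening: 0.0399
finger_force: 0.0
```

>>> {"fn": "arm_command", "kwargs": {
  "claw": [-0.09,-0.09,-0.09],
  "delta_pos": [
    [0.003,0,0],
    [0.006,0,0],
    [0.006,0,0]
  ],
  "twist": [0,0,0]
}}

```text
clock: 9.95
eef_pos: [0.551, 0.0192, 0.1638]
tool_rot: [0.0, 0.73, 0.684, 0.0]
contact_force: [-0.5, -0.8, 0.3]
opening: 0.0398
finger_force: 0.0
```

>>> {"fn": "arm_command", "kwargs": {
  "claw": [-0.09,-0.09],
  "delta_pos": [
    [0.003,0,0],
    [0.003,0,0]
  ],
  "twist": [0,0]
}}

```text
clock: 10.15
eef_pos: [0.5528, 0.0193, 0.1634]
tool_rot: [-0.001, 0.73, 0.684, -0.001]
contact_force: [-5.1, -1.1, 1.0]
opening: 0.0402
finger_force: 2.5
```

>>> {"fn": "arm_command", "kwargs": {
  "claw": [-0.09,-0.09],
  "delta_pos": [
    [0.003,0,0],
    [0.003,0,0]
  ],
  "twist": [0,0]
}}

```text
clock: 10.35
eef_pos: [0.5532, 0.0193, 0.163]
tool_rot: [-0.003, 0.73, 0.684, -0.003]
contact_force: [-14.2, -1.3, 9.4]
opening: 0.0399
finger_force: 8.7
```

>>> {"fn": "arm_command", "kwargs": {
  "claw": [-0.09,-0.09,-0.09,-0.09,-0.09,-0.09,-0.09,-0.09],
  "delta_pos": [
    [-0.007,0,0.002],
    [-0.007,0,0.015],
    [-0.007,0,0.04],
    [-0.007,0,0.07],
    [-0.03,0,0.08],
    [-0.07,0,0.08],
    [-0.11,0,0.08],
    [-0.13,0,0.08]
  ],
  "twist": [0,0,0,0,-0.1,-0.25,-0.4,-0.55]
}}

```text
clock: 11.15
eef_pos: [0.4252, 0.0194, 0.2448]
tool_rot: [0.001, 0.889, 0.457, 0.001]
contact_force: [-0.1, -0.0, 0.1]
opening: 0.0404
finger_force: 0.0
```

>>> {"fn": "arm_command", "kwargs": {
  "claw": [-0.4,-0.6,-0.8,-1,-1,-1,-1,-1],
  "delta_pos": [
    [0,0,0],
    [0,0,0],
    [0,0,-0.03],
    [0,0,-0.06],
    [0,0,-0.09],
    [0,0,-0.12],
    [0,0,-0.13],
    [0,0,-0.13]
  ],
  "twist": [-0.15,-0.3,-0.45,-0.6,-0.75,-0.9,-1.02,-1.02]
}}

```text
clock: 11.95
eef_pos: [0.4264, 0.0193, 0.1131]
tool_rot: [-0.0, 0.999, -0.033, -0.001]
contact_force: [-0.5, -0.4, 0.2]
opening: 0.0004
finger_force: 0.0
```

Run:
```python
from h import *
snap('side','d5');snap('scene','s5');w=snap('wrist','w5');print(w['pos'],2*np.arctan2(w['quat'][2],w['quat'][1]))
```

```text
[0.42782841 0.01898613 0.11488739] -0.06093091863520542
```

>>> {"fn": "arm_command", "kwargs": {
  "claw": [-1,-1,-1,-1,-1],
  "delta_pos": [
    [0.01,0,-0.015],
    [0.03,-0.001,-0.025],
    [0.043,-0.001,-0.025],
    [0.048,-0.001,-0.025],
    [0.048,-0.001,-0.025]
  ],
  "twist": [0,0,0,0,0]
}}

```text
clock: 12.6
eef_pos: [0.476, 0.018, 0.0898]
tool_rot: [0.0, 1.0, -0.031, 0.001]
contact_force: [-0.5, -0.0, 0.1]
opening: 0.0002
finger_force: 0.0
```

>>> {"fn": "arm_command", "kwargs": {
  "claw": [-1,-1,-1],
  "delta_pos": [
    [0.003,0,0],
    [0.006,0,0],
    [0.006,0,0]
  ],
  "twist": [0,0,0]
}}

```text
clock: 12.9
eef_pos: [0.481, 0.0181, 0.0891]
tool_rot: [0.0, 0.999, -0.032, 0.0]
contact_force: [-0.8, 1.0, 0.6]
opening: 0.0003
finger_force: 0.0
```

>>> {"fn": "arm_command", "kwargs": {
  "claw": [-1,-1],
  "delta_pos": [
    [0.003,0,0],
    [0.003,0,0]
  ],
  "twist": [0,0]
}}

```text
clock: 13.1
eef_pos: [0.4838, 0.0182, 0.0887]
tool_rot: [-0.0, 0.999, -0.032, -0.0]
contact_force: [-0.5, 0.6, 0.7]
opening: 0.0007
finger_force: 0.1
```

>>> {"fn": "arm_command", "kwargs": {
  "claw": [-1,-1],
  "delta_pos": [
    [0.003,0,0],
    [0.003,0,0]
  ],
  "twist": [0,0]
}}

```text
clock: 13.3
eef_pos: [0.4847, 0.0183, 0.0882]
tool_rot: [0.0, 0.999, -0.032, -0.003]
contact_force: [-8.3, -0.4, 6.9]
opening: 0.0005
finger_force: 5.1
```

>>> {"fn": "arm_command", "kwargs": {
  "claw": [-1,-1],
  "delta_pos": [
    [0.003,0,0],
    [0.003,0,0]
  ],
  "twist": [0,0]
}}

```text
clock: 13.5
eef_pos: [0.4852, 0.0183, 0.0881]
tool_rot: [0.0, 0.999, -0.032, -0.006]
contact_force: [-19.5, -1.5, 17.1]
opening: 0.0004
finger_force: 12.2
```

>>> {"fn": "arm_command", "kwargs": {
  "claw": [-1,-0.5,0,0.5,1,1,1,1],
  "delta_pos": [
    [-0.01,0,0],
    [-0.04,0,0.03],
    [-0.07,0,0.07],
    [-0.09,0,0.11],
    [-0.1,0.02,0.15],
    [-0.1,0.05,0.19],
    [-0.08,0.09,0.23],
    [-0.06,0.13,0.26]
  ],
  "twist": [0,0,0.1,0.25,0.4,0.55,0.7,0.85]
}}

```text
clock: 14.3
eef_pos: [0.4252, 0.1392, 0.3437]
tool_rot: [0.001, 0.923, 0.385, 0.002]
contact_force: [-0.1, -0.9, 0.6]
opening: 0.0545
finger_force: 0.0
```

>>> {"fn": "arm_command", "kwargs": {
  "claw": [1,1,1,1,1,1,1],
  "delta_pos": [
    [0.02,0.03,0.0],
    [0.04,0.05,0.0],
    [0.05,0.06,0],
    [0.05,0.06,0],
    [0.05,0.06,0],
    [0.05,0.06,0],
    [0.05,0.06,0]
  ],
  "twist": [0.15,0.3,0.45,0.6,0.6,0.6,0.6]
}}

```text
clock: 15.0
eef_pos: [0.4746, 0.1979, 0.3409]
tool_rot: [0.0, 0.77, 0.637, 0.0]
contact_force: [-0.6, -0.4, -0.5]
opening: 0.0882
finger_force: 0.0
```

Run:
```python
from h import *
w=snap('wrist','w6');snap('side','d6');S=snap('scene','s6');print(w['pos'],2*np.arctan2(w['quat'][2],w['quat'][1]))
for n in('w6','d6','s6'):
    h=cv2.cvtColor(cv2.imread(f'pics/{n}.png'),cv2.COLOR_BGR2HSV);m=cv2.inRange(h,(4,190,120),(14,255,255))
    k,l,st,c=cv2.connectedComponentsWithStats(m);print(n,[(st[i].tolist(),c[i].round(1).tolist()) for i in range(1,k) if st[i][4]>25])
```

```text
[0.47457082 0.19786197 0.34090866] 1.3824691721558064
w6 []
d6 [([419, 147, 11, 5, 34], [424.0, 149.4]), ([272, 315, 14, 35, 162], [278.4, 329.0]), ([287, 321, 11, 35, 134], [292.3, 339.2])]
s6 [([357, 342, 14, 14, 154], [363.6, 349.1])]
```

Run:
```python
from h import *
W=load('w6');D=load('d6')
print('expected clamp px in w6',proj(W,[[.5337,.3446,.107],[.5206,.2378,.107]]).round(0), 'pivot in side', back(D,[[286,336]],.107))
im=cv2.imread('pics/w6.png');h=cv2.cvtColor(im,cv2.COLOR_BGR2HSV)
for lo in((2,150,60),(2,170,90),(2,190,70)):
    m=cv2.inRange(h,lo,(13,255,255));k,l,st,c=cv2.connectedComponentsWithStats(m)
    print(lo,[(st[i].tolist(),c[i].round(1).tolist()) for i in range(1,k) if st[i][4]>30])
x,y=proj(W,[[.5337,.3446,.107]])[0].astype(int)
print(im[max(y-25,0):y+26:6,x-30:x+31:6].tolist())
```

```text
expected clamp px in w6 [[341.  46.]
 [347. 133.]] pivot in side [[0.53366924 0.34461071 0.107     ]]
(2, 150, 60) [([313, 16, 54, 40, 1115], [339.0, 34.7])]
(2, 170, 90) [([313, 16, 53, 40, 1016], [339.2, 34.4])]
(2, 190, 70) [([341, 31, 18, 14, 67], [349.3, 35.4])]
[[[63, 82, 98], [62, 119, 217], [53, 72, 94], [139, 184, 220], [115, 151, 182], [62, 84, 100], [62, 81, 99], [24, 57, 106], [71, 137, 233], [85, 111, 155], [95, 102, 106]], [[57, 72, 85], [65, 127, 226], [43, 90, 167], [130, 171, 211], [136, 179, 213], [93, 106, 115], [29, 55, 105], [27, 59, 105], [66, 126, 223], [72, 124, 218], [101, 108, 112]], [[89, 104, 117], [63, 124, 224], [52, 104, 195], [44, 88, 161], [72, 97, 151], [24, 55, 101], [25, 56, 100], [20, 52, 98], [51, 101, 185], [66, 127, 226], [94, 105, 114]], [[98, 111, 127], [55, 106, 196], [53, 105, 192], [41, 82, 158], [79, 72, 69], [32, 58, 102], [27, 55, 102], [29, 56, 103], [50, 72, 106], [103, 121, 139], [97, 115, 128]], [[100, 115, 128], [41, 53, 65], [27, 56, 102], [38, 75, 137], [61, 87, 143], [63, 119, 215], [33, 68, 129], [88, 108, 129], [93, 108, 122], [103, 123, 138], [94, 112, 128]], [[53, 59, 66], [43, 54, 63], [30, 64, 115], [21, 35, 58], [78, 102, 124], [64, 83, 100], [31, 57, 103], [93, 113, 130], [96, 112, 127], [107, 126, 145], [98, 116, 131]], [[51, 59, 67], [46, 56, 63], [45, 53, 63], [43, 53, 63], [145, 192, 226], [125, 162, 195], [92, 111, 125], [95, 114, 132], [88, 106, 123], [103, 123, 142], [100, 117, 136]], [[95, 113, 126], [60, 70, 77], [50, 57, 64], [52, 64, 72], [140, 187, 222], [138, 182, 219], [92, 111, 128], [100, 119, 136], [84, 99, 116], [100, 121, 137], [96, 117, 136]], [[97, 114, 126], [82, 94, 105], [53, 61, 68], [49, 58, 68], [119, 158, 192], [144, 190, 225], [94, 111, 127], [91, 110, 128], [83, 101, 118], [94, 112, 129], [99, 119, 136]]]
```

>>> {"fn": "arm_command", "kwargs": {
  "claw": [1,1,1,1,1,1],
  "delta_pos": [
    [0.015,0.03,-0.01],
    [0.03,0.06,-0.02],
    [0.045,0.09,-0.03],
    [0.055,0.1,-0.04],
    [0.055,0.1,-0.04],
    [0.055,0.1,-0.04]
  ],
  "twist": [0,0,0,0,0,0]
}}

```text
clock: 15.75
eef_pos: [0.5294, 0.2978, 0.3005]
tool_rot: [-0.0, 0.77, 0.639, -0.001]
contact_force: [0.3, 0.4, -0.5]
opening: 0.088
finger_force: 0.0
```

Run:
```python
from h import *
W=snap('wrist','w7');a=2*np.arctan2(W['quat'][2],W['quat'][1]);print(W['pos'],a)
im=cv2.imread('pics/w7.png');h=cv2.cvtColor(im,cv2.COLOR_BGR2HSV)
m=cv2.inRange(h,(2,150,60),(13,255,255));k,l,st,c=cv2.connectedComponentsWithStats(m)
for i in range(1,k):
    if st[i][4]>60:
        print(st[i],c[i]);ys,xs=np.where(l==i)
        X=back(W,np.c_[xs,ys],.107);print('c',X.mean(0),cv2.minAreaRect(X[:,:2].astype(np.float32)*1000))
        X=back(W,np.c_[xs,ys],.17);print('  z.17 bbox',X.min(0),X.max(0))
# rail: pale wood
m=cv2.inRange(h,(10,60,150),(22,150,255));print('pale',m.sum()/255)
k,l,st,c=cv2.connectedComponentsWithStats(m)
for i in range(1,k):
    if st[i][4]>250:
        ys,xs=np.where(l==i);X=back(W,np.c_[xs,ys],.085);print(st[i],cv2.minAreaRect(X[:,:2].astype(np.float32)*1000))
q=proj(W,[[.5337,.3446,.107]])[0].astype(int);print(q)
```

```text
[0.5293612  0.29778065 0.30053149] 1.3854002133652248
[ 274  115   62   34 1219] [302.7973749  130.78917145]
c [0.52468281 0.35211056 0.107     ] ((526.26171875, 351.2941589355469), (29.09510040283203, 65.51747131347656), 88.51986694335938)
  z.17 bbox [0.50259935 0.34203418 0.17      ] [0.55607244 0.36680813 0.17      ]
pale 5650.0
[ 490    5   40  153 1158] ((811.6988525390625, 379.03118896484375), (16.44618034362793, 211.63133239746094), 5.673397541046143)
[480  65   8  44 296] ((758.8211669921875, 374.0370178222656), (56.69075393676758, 10.911406517028809), 79.99494934082031)
[294  70  43  46 870] ((545.7899169921875, 392.4090270996094), (52.854915618896484, 48.030784606933594), 79.3684310913086)
[266  76  25  17 316] ((506.5534973144531, 409.9903259277344), (16.310379028320312, 27.91368865966797), 88.30980682373047)
[313 190  13  28 251] ((526.1138305664062, 260.5971374511719), (34.13233184814453, 12.276785850524902), 88.285888671875)
[ 402  190   42   52 1380] ((653.2432250976562, 219.560302734375), (66.3821029663086, 46.655517578125), 73.17214965820312)
[341 284  52  10 258] ((568.0327758789062, 125.81976318359375), (10.472474098205566, 71.71804809570312), 86.58185577392578)
[312 135]
```

Run:
```python
from h import *
w=cv2.resize(cv2.imread('pics/w7.png')[50:250,240:390],None,fx=3,fy=3,interpolation=cv2.INTER_CUBIC)
d=cv2.resize(cv2.imread('pics/d6.png')[180:300,290:390],None,fx=3,fy=3,interpolation=cv2.INTER_CUBIC)
im=np.zeros((600,800,3),np.uint8);im[:,:450]=w;im[:360,460:760]=d
s=cv2.resize(cv2.imread('pics/s6.png')[150:230,260:360],None,fx=3,fy=3,interpolation=cv2.INTER_CUBIC);im[360:600,460:760]=s
cv2.imwrite('pics/c8.png',im)
```

```text
(no output)
```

View pics/c8.png

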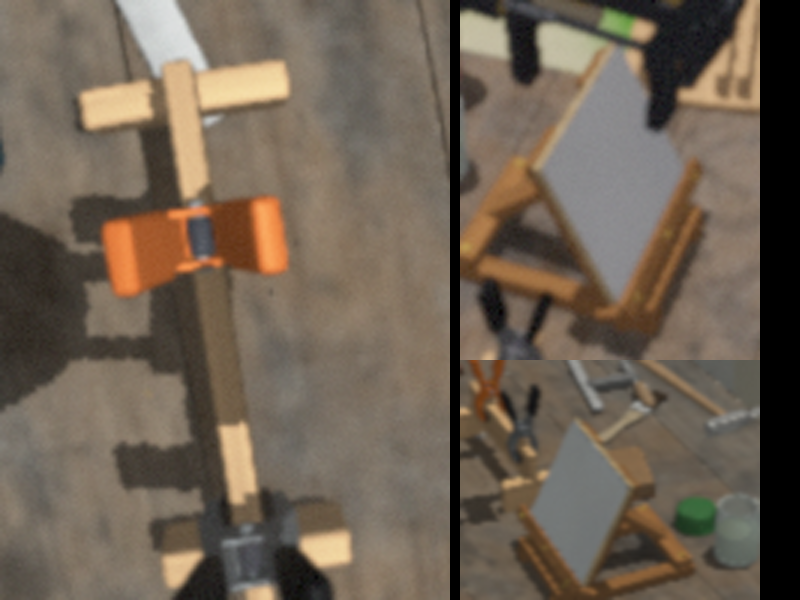

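Run:
```python
from h import *
W=load('w7');c=lambda *P:np.array(P)/3+[240,50]-.3
r=back(W,c((179,65),(190,160),(237,450),(243,500)),.085);d=r[0]-r[3];print(r.round(4),np.arctan2(-d[0],d[1]))
print('pivot',back(W,c((202,237)),.107))
e=back(W,c((122,258),(270,235)),.17);d=e[1]-e[0];print('ends',e.round(4),e.mean(0),np.linalg.norm(d),np.arctan2(d[1],d[0]))
e=back(W,c((104,224),(121,296),(279,197),(289,271)),.167);print(e.round(4))
D=load('d6');print('side',back(D,[[286,336]],.107))
```

```text
[[0.5328 0.4201 0.085 ]
 [0.53   0.3827 0.085 ]
 [0.5264 0.2659 0.085 ]
 [0.5249 0.2444 0.085 ]] -0.04485811967778439
pivot [[0.52969347 0.35340063 0.107     ]]
ends [[0.5076 0.3547 0.17  ]
 [0.5519 0.3531 0.17  ]] [0.52976049 0.35390017 0.17      ] 0.04433467047410287 -0.036012907863851994
[[0.504  0.3657 0.167 ]
 [0.5046 0.3433 0.167 ]
 [0.5567 0.3637 0.167 ]
 [0.5557 0.3412 0.167 ]]
side [[0.53366924 0.34461071 0.107     ]]
```

>>> {"fn": "arm_command", "kwargs": {
  "claw": [1,1,1,1,1,1,1,1],
  "delta_pos": [
    [0,0.025,-0.02],
    [0,0.05,-0.04],
    [0,0.056,-0.06],
    [0,0.056,-0.09],
    [0,0.056,-0.12],
    [0,0.056,-0.145],
    [0,0.056,-0.162],
    [0,0.056,-0.162]
  ],
  "twist": [0.08,0.144,0.144,0.144,0.144,0.144,0.144,0.144],
  "force": 25
}}

```text
clock: 16.6
eef_pos: [0.5282, 0.3526, 0.1369]
tool_rot: [-0.001, 0.722, 0.692, -0.002]
contact_force: [-0.6, -0.4, 0.5]
opening: 0.0878
finger_force: 0.0
```

>>> {"fn": "arm_command", "kwargs": {
  "claw": [0.3,-0.1,-0.42,-0.6,-0.6,-0.6,-0.6,-0.6],
  "delta_pos": [
    [0,0,0],
    [0,0,0],
    [0,0,0],
    [0,0,0],
    [0,0,0],
    [0,0,0],
    [0,0,0],
    [0,0,0]
  ],
  "twist": [0,0,0,0,0,0,0,0]
}}

```text
clock: 17.4
eef_pos: [0.5296, 0.3541, 0.1386]
tool_rot: [-0.0, 0.721, 0.692, -0.0]
contact_force: [0.6, -0.5, -0.8]
opening: 0.0265
finger_force: 11.1
```

>>> {"fn": "arm_command", "kwargs": {
  "claw": [-0.6,-0.6,-0.6],
  "delta_pos": [
    [0,0,0],
    [0,0,0],
    [0,0,0]
  ],
  "twist": [0,0,0]
}}

```text
clock: 17.7
eef_pos: [0.5297, 0.3541, 0.1387]
tool_rot: [-0.0, 0.721, 0.692, -0.0]
contact_force: [-0.8, -0.2, -0.8]
opening: 0.024
finger_force: 25.0
```

>>> {"fn": "arm_command", "kwargs": {
  "claw": [-0.6,-0.6,-0.6,-0.6,-0.6,-0.6],
  "delta_pos": [
    [0,0,0.01],
    [0,0,0.03],
    [0,0,0.06],
    [0,0,0.1],
    [0,0,0.14],
    [0,0,0.14]
  ],
  "twist": [0,0,0,0,0,0]
}}

```text
clock: 18.3
eef_pos: [0.5326, 0.3555, 0.2874]
tool_rot: [0.002, 0.721, 0.693, 0.006]
contact_force: [-0.4, -0.2, 0.1]
opening: 0.0237
finger_force: 25.0
```

Run:
```python
from h import *
W=snap('wrist','w8');snap('side','d8');snap('scene','s8');print(W['pos'])
p=W['pos'];R=Ro.from_quat(np.roll(W['quat'],-1)).as_matrix()
for n in('w8','d8','s8'):
    f=load(n);h=cv2.cvtColor(cv2.imread(f'pics/{n}.png'),cv2.COLOR_BGR2HSV);m=cv2.inRange(h,(2,150,60),(14,255,255));k,l,st,c=cv2.connectedComponentsWithStats(m)
    print(n,[(st[i].tolist(),c[i].round(1).tolist()) for i in range(1,k) if st[i][4]>30],'pred pivot,pad,end',proj(f,[p+[0,0,d] for d in(-.031,-.081,.032)]).round(0).tolist())
```

```text
[0.53263995 0.35550324 0.28738994]
w8 [([278, 199, 75, 96, 4411], [315.5, 247.1])] pred pivot,pad,end [[316.0, 233.0], [315.0, 209.0], [317.0, 288.0]]
d8 [([176, 0, 26, 17, 49], [187.2, 9.3]), ([203, 6, 27, 23, 56], [215.8, 16.5]), ([149, 17, 22, 14, 44], [159.4, 23.1]), ([245, 22, 17, 14, 36], [253.5, 29.1]), ([131, 29, 17, 11, 55], [140.7, 34.3]), ([223, 32, 17, 19, 64], [231.4, 38.6]), ([181, 45, 29, 10, 79], [195.1, 49.0]), ([178, 53, 11, 11, 38], [183.4, 58.0]), ([220, 54, 13, 15, 38], [224.1, 61.3]), ([577, 133, 32, 10, 73], [591.9, 138.2]), ([414, 146, 20, 8, 110], [423.2, 149.8]), ([434, 170, 27, 27, 326], [444.1, 182.6]), ([353, 257, 11, 12, 32], [358.0, 262.5]), ([265, 267, 32, 48, 625], [279.8, 290.7])] pred pivot,pad,end [[279.0, 293.0], [281.0, 310.0], [277.0, 270.0]]
s8 [([54, 39, 26, 6, 67], [66.8, 41.2]), ([262, 116, 13, 25, 128], [267.5, 127.1]), ([376, 209, 17, 22, 194], [384.7, 221.2]), ([290, 284, 14, 21, 223], [296.7, 293.9]), ([295, 314, 18, 18, 109], [302.8, 322.4]), ([353, 337, 23, 39, 433], [362.9, 351.4]), ([400, 366, 8, 7, 35], [403.7, 369.1]), ([392, 375, 15, 15, 65], [397.6, 382.0]), ([389, 392, 9, 8, 31], [391.5, 394.7])] pred pivot,pad,end [[268.0, 128.0], [268.0, 139.0], [267.0, 114.0]]
```

>>> {"fn": "arm_command", "kwargs": {
  "claw": [-0.6,-0.6,-0.6,-0.6,-0.6,-0.6,-0.6,-0.6],
  "delta_pos": [
    [0.002,-0.02,0.02],
    [0.005,-0.055,0.02],
    [0.008,-0.095,0.02],
    [0.011,-0.135,0.02],
    [0.014,-0.175,0.02],
    [0.017,-0.215,0.02],
    [0.02,-0.25,0.02],
    [0.0205,-0.27,0.02]
  ],
  "twist": [-0.024,-0.024,-0.024,-0.024,-0.024,-0.024,-0.024,-0.024]
}}

```text
clock: 19.25
eef_pos: [0.5492, 0.0815, 0.2965]
tool_rot: [-0.001, 0.73, 0.683, -0.002]
contact_force: [-0.1, -0.0, -0.8]
opening: 0.0237
finger_force: 25.0
```

>>> {"fn": "arm_command", "kwargs": {
  "claw": [-0.6,-0.6,-0.6,-0.6],
  "delta_pos": [
    [0,-0.006,0],
    [0,-0.0086,0],
    [0,-0.0086,0],
    [0,-0.0086,0]
  ],
  "twist": [0,0,0,0]
}}

```text
clock: 19.65
eef_pos: [0.55, 0.0766, 0.2984]
tool_rot: [-0.0, 0.729, 0.684, -0.0]
contact_force: [-0.3, 0.4, -0.1]
opening: 0.0236
finger_force: 25.0
```

Run:
```python
from e import *
W=snap('wrist','w9');snap('side','d9');snap('scene','s9');a=2*np.arctan2(W['quat'][2],W['quat'][1]);P=W['pos'];print(P,a)
p=[.481,.0228,-.064,.0455]
# board-frame of TCP; and check panel edges against image (white mask corners)
dx,dy=P[0]-p[0],P[1]-p[1];c,s=np.cos(p[2]),np.sin(p[2]);print('easel X,Y',c*dx+s*dy,-s*dx+c*dy)
for n in('w9','d6','s6'):
    f=load(n);h=cv2.cvtColor(cv2.imread(f'pics/{n}.png'),cv2.COLOR_BGR2HSV)
    q=proj(f,b2w(p,np.array([(-8,-90,150),(-8,90,150),(-8,90,0),(-8,-90,0)])/1e3));print(n,q.round(1).tolist())
    m=cv2.inRange(h,(0,0,60),(179,45,190));k,l,st,cc=cv2.connectedComponentsWithStats(m);i=l[tuple(q.mean(0).astype(int)[::-1])]
    if i:
        print(st[i],cv2.approxPolyDP(cv2.findContours((l==i).astype(np.uint8),0,2)[0][0],5,True).reshape(-1,2).tolist())
h=cv2.cvtColor(cv2.imread('pics/w9.png'),cv2.COLOR_BGR2HSV);m=cv2.inRange(h,(2,150,60),(14,255,255));k,l,st,c=cv2.connectedComponentsWithStats(m);print([st[i].tolist() for i in range(1,k) if st[i][4]>100])
```

```text
[0.54995248 0.0766197  0.29842233] 1.5071108080776987
easel X,Y 0.06536920556141995 0.05811946426230401
w9 [[312.2, 330.1], [311.1, 160.3], [259.9, 145.2], [266.6, 270.2]]
d6 [[342.2, 193.6], [315.8, 236.3], [342.0, 282.2], [364.6, 237.1]]
[ 305  179   60  101 2345] [[306, 179], [319, 188], [320, 202], [317, 189], [330, 199], [332, 191], [342, 194], [317, 236], [341, 279], [364, 232], [352, 221], [348, 194]]
s6 [[316.0, 191.8], [297.3, 169.0], [282.4, 201.1], [299.7, 225.5]]
[284 170  32  54 931] [[297, 170], [284, 201], [300, 223], [315, 191]]
[[279, 199, 75, 96, 4439]]
```

>>> {"fn": "arm_command", "kwargs": {
  "claw": [-0.6,-0.6,-0.6,-0.6,-0.6],
  "delta_pos": [
    [0,0,-0.01],
    [0,0,-0.025],
    [0,0,-0.036],
    [0,0,-0.04],
    [0,0,-0.04]
  ],
  "twist": [0,0,0,0,0]
}}

```text
clock: 20.3
eef_pos: [0.5495, 0.0755, 0.2574]
tool_rot: [-0.001, 0.73, 0.684, -0.001]
contact_force: [0.0, 0.2, -0.5]
opening: 0.0235
finger_force: 25.0
```

>>> {"fn": "arm_command", "kwargs": {
  "claw": [-0.6,-0.6,-0.6,-0.6],
  "delta_pos": [
    [0,0,-0.004],
    [0,0,-0.008],
    [0,0,-0.011],
    [0,0,-0.011]
  ],
  "twist": [0,0,0,0]
}}

```text
clock: 20.7
eef_pos: [0.5499, 0.0755, 0.2474]
tool_rot: [-0.0, 0.73, 0.684, -0.0]
contact_force: [-0.6, -0.1, -1.4]
opening: 0.0239
finger_force: 25.0
```

>>> {"fn": "arm_command", "kwargs": {
  "claw": [-0.6,-0.6,-0.6],
  "delta_pos": [
    [0,0,-0.003],
    [0,0,-0.006],
    [0,0,-0.006]
  ],
  "twist": [0,0,0]
}}

```text
clock: 21.0
eef_pos: [0.5499, 0.0755, 0.2413]
tool_rot: [-0.0, 0.73, 0.684, -0.0]
contact_force: [0.1, 0.0, 0.0]
opening: 0.0238
finger_force: 25.0
```

>>> {"fn": "arm_command", "kwargs": {
  "claw": [-0.6,-0.6],
  "delta_pos": [
    [0,0,-0.002],
    [0,0,-0.003]
  ],
  "twist": [0,0]
}}

```text
clock: 21.2
eef_pos: [0.5502, 0.0755, 0.2387]
tool_rot: [-0.0, 0.73, 0.684, -0.0]
contact_force: [-0.6, 0.2, -0.0]
opening: 0.0237
finger_force: 25.0
```

>>> {"fn": "arm_command", "kwargs": {
  "claw": [-0.4,-0.35,-0.3,-0.25,-0.2,-0.15,-0.1,-0.1],
  "delta_pos": [
    [0,0,0],
    [0.002,0,0],
    [0.005,0,0],
    [0.008,-0.001,0],
    [0.011,-0.001,0],
    [0.014,-0.001,0],
    [0.016,-0.001,0],
    [0.016,-0.001,0]
  ],
  "twist": [0,0,0,0,0,0,0,0]
}}

```text
clock: 22.0
eef_pos: [0.5664, 0.0745, 0.2387]
tool_rot: [-0.0, 0.73, 0.684, -0.0]
contact_force: [-3.5, -0.5, -0.8]
opening: 0.04
finger_force: 8.2
```

```bash
cat > ck.py <<'E'
from e import *
import sys
p=[.481,.0228,-.064,.0455]
t=sys.argv[1]
for n,g in(('side','d'),('scene','s')):
    f=snap(n,g+t);h=cv2.cvtColor(cv2.imread(f'pics/{g+t}.png'),cv2.COLOR_BGR2HSV);m=cv2.inRange(h,(2,165,60),(14,255,255))
    # clamp model axis points for board-aligned clamp: pivot at (2,y,150+e)
    for e in(.025,.031): print(n,e,'pred pads/pivot/ends-25/+25',proj(f,b2w(p,[(.002,.057,.15+e-.05),(.002,.057,.15+e),(-.021,.057,.15+e+.063),(.025,.057,.15+e+.063)])).round(0).tolist())
    q=proj(f,b2w(p,[(.002,.057,.2)]))[0];k,l,st,c=cv2.connectedComponentsWithStats(m)
    print([(st[i].tolist(),c[i].round(0).tolist()) for i in range(1,k) if st[i][4]>15 and np.hypot(*(c[i]-q))<45])
E
python3 ck.py 10
```

```text
side 0.025 pred pads/pivot/ends-25/+25 [[322.0, 236.0], [313.0, 220.0], [309.0, 198.0], [294.0, 201.0]]
side 0.031 pred pads/pivot/ends-25/+25 [[321.0, 234.0], [312.0, 218.0], [308.0, 196.0], [293.0, 199.0]]
[([269, 183, 20, 26, 284], [278.0, 197.0]), ([304, 198, 26, 39, 380], [316.0, 215.0])]
scene 0.025 pred pads/pivot/ends-25/+25 [[300.0, 179.0], [305.0, 168.0], [307.0, 152.0], [317.0, 155.0]]
scene 0.031 pred pads/pivot/ends-25/+25 [[301.0, 178.0], [306.0, 167.0], [308.0, 151.0], [317.0, 154.0]]
[([296, 154, 16, 25, 127], [304.0, 165.0])]
```

>>> {"fn": "arm_command", "kwargs": {
  "claw": [-0.06,-0.02,0.04,0.1,0.16,0.2,0.24,0.27],
  "delta_pos": [
    [0.002,0,0],
    [0.005,0,0],
    [0.008,0,0],
    [0.011,-0.001,0],
    [0.014,-0.001,0],
    [0.016,-0.001,0],
    [0.018,-0.001,0],
    [0.018,-0.001,0]
  ],
  "twist": [0,0,0,0,0,0,0,0]
}}

```text
clock: 22.9
eef_pos: [0.5844, 0.0735, 0.2388]
tool_rot: [0.0, 0.73, 0.684, 0.0]
contact_force: [-0.0, 0.5, 0.3]
opening: 0.0563
finger_force: 0.0
```

```bash
python3 ck.py 11
```

```text
side 0.025 pred pads/pivot/ends-25/+25 [[322.0, 236.0], [313.0, 220.0], [309.0, 198.0], [294.0, 201.0]]
side 0.031 pred pads/pivot/ends-25/+25 [[321.0, 234.0], [312.0, 218.0], [308.0, 196.0], [293.0, 199.0]]
[([269, 182, 20, 27, 298], [278.0, 197.0]), ([295, 199, 34, 37, 453], [311.0, 215.0])]
scene 0.025 pred pads/pivot/ends-25/+25 [[300.0, 179.0], [305.0, 168.0], [307.0, 152.0], [317.0, 155.0]]
scene 0.031 pred pads/pivot/ends-25/+25 [[301.0, 178.0], [306.0, 167.0], [308.0, 151.0], [317.0, 154.0]]
[([297, 154, 20, 25, 131], [307.0, 163.0])]
```

>>> {"fn": "arm_command", "kwargs": {
  "claw": [0.4,0.6,0.8,1,1,1,1,1],
  "delta_pos": [
    [0.002,0,0],
    [0.004,0,0],
    [0.004,0,0],
    [0.004,0,0],
    [0.004,0,0.01],
    [0.004,0,0.03],
    [0.004,0,0.06],
    [0.004,0,0.1]
  ],
  "twist": [0,0,0,0,0,0,0,0]
}}

```text
clock: 23.8
eef_pos: [0.5872, 0.0736, 0.3389]
tool_rot: [-0.001, 0.73, 0.684, -0.001]
contact_force: [1.0, -0.5, 0.2]
opening: 0.0882
finger_force: 0.0
```

>>> {"fn": "arm_command", "kwargs": {
  "claw": [1,1,1,1,1],
  "delta_pos": [
    [-0.02,-0.03,0.02],
    [-0.05,-0.06,0.02],
    [-0.08,-0.09,0.02],
    [-0.08,-0.1,0.02],
    [-0.08,-0.1,0.02]
  ],
  "twist": [0,0,0,0,0]
}}

```text
clock: 24.3
eef_pos: [0.5082, -0.0277, 0.3599]
tool_rot: [0.001, 0.731, 0.683, 0.001]
contact_force: [0.5, -0.5, -0.1]
opening: 0.0882
finger_force: 0.0
```

```bash
python3 ck.py 12
python3 - <<'E'
from e import *
p=[.481,.0228,-.064,.0455]
W=snap('wrist','w12');print(W['pos'])
h=cv2.cvtColor(cv2.imread('pics/w12.png'),cv2.COLOR_BGR2HSV);m=cv2.inRange(h,(2,150,60),(14,255,255));k,l,st,c=cv2.connectedComponentsWithStats(m)
print([(st[i].tolist(),c[i].round(0).tolist()) for i in range(1,k) if st[i][4]>60])
# fit clamp as board-frame rotated frame: theta (tilt from board normal), pivot offset e, y, yaw : silhouette IoU over views
V=[]
for n in('w12','d12','s12'):
    f=load(n);hh=cv2.cvtColor(cv2.imread(f'pics/{n}.png'),cv2.COLOR_BGR2HSV);V.append((f,cv2.inRange(hh,(2,150,60),(14,255,255))))
    q=proj(f,b2w(p,np.array([(-8,-90,150),(-8,90,150),(-8,90,0),(-8,-90,0)])/1e3));print(n,'panel pred',q.round(0).tolist())
    m=cv2.inRange(hh,(0,0,60),(179,45,190));k,l,st,cc=cv2.connectedComponentsWithStats(m);i=l[tuple(q.mean(0).astype(int)[::-1])]
    if i: print(cv2.approxPolyDP(cv2.findContours((l==i).astype(np.uint8),0,2)[0][0],4,True).reshape(-1,2).tolist())
def pts(u):
    th,x,e,y,yw=u;B=[]
    for sgn in(-1,1):
        prof=[(10,-50),(17,-50),(10,0),(24,63),(17,63),(5,0)]
        for yy in(-12,12):
            for a,z in prof:B.append((sgn*a,yy,z))
    B=np.array(B)/1e3;R=Ro.from_euler('zy',[yw,th]).as_matrix();return B@R.T+[x,y,.15+e]
def mask(f,u):
    q=proj(f,b2w(p,pts(u)));im=np.zeros((400,640),np.uint8)
    for s in(0,12):
        for idx in([0,1,2,5],[2,3,4,5]):
            j=[s+i for i in idx]+[s+6+i for i in idx];cv2.fillConvexPoly(im,cv2.convexHull((q[j]*16).astype(np.int32)),255,cv2.LINE_8,4)
    return im
from scipy.optimize import minimize
def cost(u):
    t=0;u=np.array(u)*[.1,.001,.001,.001,.1]
    for f,m in V:
        M=mask(f,u);ys,xs=np.where(M>0)
        if len(ys)==0: return 9
        y0,y1,x0,x1=ys.min()-12,ys.max()+12,xs.min()-12,xs.max()+12;y0=max(y0,0);x0=max(x0,0)
        a=M[y0:y1,x0:x1]>0;b=m[y0:y1,x0:x1]>0;t+=1-(a&b).sum()/max((a|b).sum(),1)
    return t
best=min((minimize(cost,x0,method='Nelder-Mead',options=dict(initial_simplex=[np.array(x0)+s*np.eye(5)[i] if i>=0 else np.array(x0) for i,s in((-1,0),(0,1.5),(1,4),(2,5),(3,4),(4,1))])) for x0 in([0,2,30,57,0],[-2,2,30,57,0],[1,3,26,57,.5])),key=lambda r:r.fun)
print('tilt(.1rad),x,e,y(mm),yaw(.1)',best.x.round(2),best.fun)
E
```

```text
side 0.025 pred pads/pivot/ends-25/+25 [[322.0, 236.0], [313.0, 220.0], [309.0, 198.0], [294.0, 201.0]]
side 0.031 pred pads/pivot/ends-25/+25 [[321.0, 234.0], [312.0, 218.0], [308.0, 196.0], [293.0, 199.0]]
[([269, 182, 20, 26, 300], [278.0, 197.0]), ([296, 199, 33, 37, 450], [312.0, 215.0])]
scene 0.025 pred pads/pivot/ends-25/+25 [[300.0, 179.0], [305.0, 168.0], [307.0, 152.0], [317.0, 155.0]]
scene 0.031 pred pads/pivot/ends-25/+25 [[301.0, 178.0], [306.0, 167.0], [308.0, 151.0], [317.0, 154.0]]
[([297, 153, 20, 26, 143], [306.0, 164.0])]
[ 0.50880182 -0.02627066  0.35936534]
[([326, 62, 99, 33, 2416], [379.0, 80.0]), ([469, 226, 26, 14, 102], [484.0, 233.0]), ([211, 329, 28, 26, 467], [225.0, 342.0])]
w12 panel pred [[343.0, 219.0], [345.0, 52.0], [289.0, 70.0], [291.0, 190.0]]
[[343, 53], [290, 71], [292, 189], [299, 195], [282, 202], [280, 196], [273, 206], [277, 214], [285, 210], [284, 216], [291, 217], [281, 222], [284, 233], [277, 239], [259, 237], [252, 247], [248, 234], [246, 241], [243, 238], [245, 223], [253, 217], [261, 225], [268, 209], [251, 203], [248, 216], [240, 209], [238, 226], [231, 199], [234, 194], [239, 195], [237, 201], [242, 196], [251, 199], [252, 187], [258, 184], [252, 178], [244, 188], [235, 183], [236, 192], [209, 228], [209, 239], [219, 238], [219, 231], [232, 235], [234, 257], [246, 259], [265, 246], [278, 257], [282, 243], [292, 241], [298, 251], [304, 250], [303, 241], [310, 238], [302, 228], [314, 226], [317, 204], [342, 217], [344, 93], [325, 94], [323, 79], [344, 71]]
d12 panel pred [[342.0, 194.0], [316.0, 236.0], [342.0, 282.0], [365.0, 237.0]]
[[342, 195], [327, 219], [330, 235], [326, 238], [321, 230], [317, 236], [341, 279], [363, 238]]
s12 panel pred [[316.0, 192.0], [297.0, 169.0], [282.0, 201.0], [300.0, 226.0]]
[[295, 174], [284, 201], [300, 223], [315, 191]]
tilt(.1rad),x,e,y(mm),yaw(.1) [-0.29 -0.46 23.22 55.71  1.04] 1.1124457677743496
```

Run:
```python
from e import *
p=[.481,.0228,-.064,.0455]
for n in('w12','d12','s12'):
    f=load(n)
    for e in(.02,.025,.03,.036): print(n,e,'jaw tip y+12,y-12; handle rear end y+12,y-12; front end',proj(f,b2w(p,[(-.013,.069,.1+e),(-.013,.045,.1+e),(.025,.069,.213+e),(.025,.045,.213+e),(-.021,.069,.213+e),(-.021,.045,.213+e)])).round(0).tolist())
    h=cv2.cvtColor(cv2.imread(f'pics/{n}.png'),cv2.COLOR_BGR2HSV);m=cv2.inRange(h,(2,150,60),(14,255,255));k,l,st,c=cv2.connectedComponentsWithStats(m)
    q=proj(f,b2w(p,[(.002,.057,.18)]))[0];i=min(range(1,k),key=lambda i:np.hypot(*(c[i]-q)) if st[i][4]>60 else 1e9)
    for r in range(st[i][1],st[i][1]+st[i][3],3): xs=np.where(l[r]==i)[0];print(r,xs.min(),xs.max(),end='; ')
    print()
    if n=='w12':
        for cc in range(326,425,7): ys=np.where(l[:,cc]==i)[0];print(cc,ys.min(),ys.max(),end='; ')
        print()
```

```text
w12 0.02 jaw tip y+12,y-12; handle rear end y+12,y-12; front end [[327.0, 74.0], [327.0, 95.0], [428.0, 67.0], [427.0, 94.0], [388.0, 59.0], [388.0, 89.0]]
w12 0.025 jaw tip y+12,y-12; handle rear end y+12,y-12; front end [[329.0, 73.0], [329.0, 95.0], [432.0, 67.0], [432.0, 94.0], [392.0, 59.0], [392.0, 89.0]]
w12 0.03 jaw tip y+12,y-12; handle rear end y+12,y-12; front end [[331.0, 73.0], [331.0, 95.0], [436.0, 66.0], [436.0, 94.0], [396.0, 58.0], [396.0, 89.0]]
w12 0.036 jaw tip y+12,y-12; handle rear end y+12,y-12; front end [[334.0, 72.0], [334.0, 94.0], [441.0, 66.0], [441.0, 94.0], [401.0, 57.0], [402.0, 88.0]]
62 385 392; 65 376 395; 68 367 422; 71 351 424; 74 335 424; 77 327 424; 80 326 424; 83 326 424; 86 326 424; 89 326 424; 92 326 424; 
326 78 92; 333 75 92; 340 74 91; 347 73 91; 354 70 93; 361 71 92; 368 67 93; 375 66 94; 382 63 92; 389 62 93; 396 69 94; 403 68 93; 410 68 93; 417 67 93; 424 71 92; 
d12 0.02 jaw tip y+12,y-12; handle rear end y+12,y-12; front end [[326.0, 240.0], [330.0, 234.0], [293.0, 206.0], [297.0, 200.0], [308.0, 203.0], [312.0, 197.0]]
d12 0.025 jaw
[... 711 characters left out ...]
[295.0, 178.0], [298.0, 181.0], [315.0, 155.0], [318.0, 158.0], [305.0, 152.0], [308.0, 155.0]]
s12 0.025 jaw tip y+12,y-12; handle rear end y+12,y-12; front end [[296.0, 177.0], [298.0, 180.0], [315.0, 154.0], [318.0, 156.0], [306.0, 151.0], [308.0, 154.0]]
s12 0.03 jaw tip y+12,y-12; handle rear end y+12,y-12; front end [[296.0, 176.0], [299.0, 179.0], [316.0, 153.0], [319.0, 155.0], [306.0, 150.0], [309.0, 153.0]]
s12 0.036 jaw tip y+12,y-12; handle rear end y+12,y-12; front end [[297.0, 174.0], [299.0, 177.0], [317.0, 151.0], [319.0, 154.0], [307.0, 149.0], [309.0, 151.0]]
153 306 307; 156 306 315; 159 305 315; 162 304 313; 165 303 310; 168 301 309; 171 298 307; 174 297 307; 177 297 298;
```

```bash
python3 -c "
from workcell import *
print(close_job())"
```

```text
the job is handed in; nothing more can be done
None
```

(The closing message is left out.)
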